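Find the loose antenna clamp, nip it up and tag it

ROBOT

A 6-joint arm with a two-finger parallel gripper is mounted at the origin on the work surface. World frame = base frame: x ahead of the robot, y to its left, z up, the work surface at z = 0. Lengths are in m, angles in degrees, forces in N, time in s.
With the tool pointing down it reaches from about 0.25 to 0.725 m from the base axis. Payload 9.7 kg.
Tool frame: the origin (TCP) lies at the very end of the fingers, on their centre line; the grasp point (between the pads) lies 19 mm behind it; y points along the fingers, x is the direction in which the jaws open and shut, and the axes are right-handed (so a half turn about y gives the same grasp; the last joint's range is limited). The gripper opens to 85 mm and grips with 20 to 120 N. Pads are 22 mm wide; open, the fingers measure 114 mm over their backs; the gripper's body (76 mm by 85 mm) begins 54 mm behind the grasp point. The pads swing forward as they close: fully open they stand 13 mm farther back than shut.
Start: joints at [-73.682, 4.979, 10.078, 95.1, 0, 90], TCP at [0.155, -0.528, 0.231] pointing down, gripper open.
Joint ranges: [-179.16, 179.16], [-48.56, 103.87], [-65.8, 70.77], [-126.05, 130.52], [-82.76, 87.17], [-180, 180]. Speed limits (degrees/s): [127.2, 127.2, 147.25, 180, 180, 180].

INTERFACE

Orientations are given as [roll, pitch, yaw] about the fixed x, y, z axes, in that order (R = Rz(yaw) Ry(pitch) Rx(roll)).
In Python, from workcell import bot gives the robot as it stands.
- The arm moves only by the shell command python3 -m jog 'ROWS' [FORCE]. ROWS is JSON, a list of rows, each a list of 7 numbers: the closure, from 0 (fully open) to 1 (shut), then the shift along the world's x, y, z in units of 25 mm (1.0 is 25 mm), then the turn, a rotation vector about the world's x, y, z in units of 5 degrees (1.0 is 5 degrees). A call has 1 to 5 rows; each row is the pose to reach, as a shift and turn from the pose commanded when the call began; what a row does not reach only later rows make up. A row lasts 1/10 s, in which the tool goes at most 50 mm and 8.59 degrees, less where a joint would pass 70% of its speed; a pose out of reach is approached as far as the arm can. A call with a gripper value outside its range is refused whole. The fingers move at their own pace and stop on an object; FORCE is the grip in N (left out, the last holds). Time passes only in rows, so rows that repeat a pose let the fingers close. It gives the time, the measured TCP pose, the force and the opening at its end, in the units of the state.
- bot.get_obs(): the state, without advancing time (a new reading comes with each control period).
- bot.camera(name): name is "scene" or "top" or "wrist"; returns (picture, depth): 420x560x3 uint8, red, green, blue; 420x560 float32, m along the optical axis (not along the pixel's ray), 0 where there is no reading.
- bot.camera_model(name): a dict with "fx", "fy", "cx", "cy" (pixels), "k1" (the pictures are not rectified: a ray, as slopes to the right and down, at radius r is drawn at 1 + k1 r^2 times it, then the intrinsics apply), "rvec" (rotation vector, rad) and "tvec" (3), from world to camera coordinates, as OpenCV has them; the wrist camera has in their place "tool_from_camera" (4x4, takes a point from camera to tool coordinates, whose origin is the TCP and whose axes are the tool frame's). Camera axes: x right, y down, z forward; pixel columns grow to the right and rows downward; lengths in m; the calibration is good to about 2 mm. A picture is of the moment at which its call begins: read the wrist's pose just before it. camera_model takes no time and is no camera call.
- bot.job_done(): hands the job in, once; it reports no verdict.
Trained networks look in the newest picture that a camera, given by its name, has taken for a name from the list of things; names that differ only in an ending like _2 or _b are one class to them, and where a whole thing is asked for, a point or a joint stands for the part that bears it (a point fixed in the world has none). Each returns a list of dicts, best first, with "conf" (0 to 1); they miss things now and then, are a little off and sometimes report something else, mostly with a low value. They report only what shows in the picture. A call takes as long as a camera call. They do not tell look-alikes from the thing itself.
- bot.regions_of(camera, label): "pixels" (420x560 bool, what is visible of it) and "point" ([row, column] in pixels, amid what is visible of it).
The state is a dict: "time": time; "q": joint angles; "qd": joint speeds; "joint_efforts": joint torques, N m; "ee_pos": TCP position; "tcp_rot": TCP orientation; "wrist_force": force on the tool from outside, world axes, zero at the start; "torque": the same for the moment, N m; "opening": finger opening in m.
Only numpy, scipy, OpenCV 4.12 (cv2) and the standard library are available. Lean on these libraries where they do the work, as an engineer would, in place of code of your own. Each camera call takes 0.05 s, during which the arm holds its last target. There are 200 camera calls.

TASK

One of the three red clamp levers on the antenna bar has worked loose. Push sideways on the lever ends, clockwise, to find the one that gives at a light push, without ever pushing a lever with more than 20 N; swing the loose one round until it stops and press it firmly (about 10 N) against that stop. Then flag that clamp by setting the orange ring over its tag post, down flat on the plate, and leave the mug, the transmitter and the battery carton where they are.

Things in the scene. Friction and masses are not known exactly. Their poses are not given: they have to be found in the camera images.
- bar: fixed aluminium antenna bar, plate 190 x 380 x 15 mm with clamp stations 1, 2, 3 at y -130, 0, +130 mm. Origin on the desk under the plate; x points away from the robot, plate spans x -115 to +75. Per station: black block 64 x 50 mm at x +37, top 45 mm over the desk, red lever on it, folded antenna lying to +x; in front, at x -85, a bare steel tag post 14 mm thick, 35 mm high over the plate
- lever_1: red clamp lever of station 1. Origin on its upright screw axis at the block's top (bar x +35 mm, 45 mm over the desk), z up. Hub 28 mm across; the arm runs along the lever's own -x (at the start the bar's -x, to the robot's side) to 72 mm from the axis, 12 mm wide, 50 to 64 mm over the desk, only the plate beneath its end. Tightens clockwise from above: the end moves to the bar's +y
- lever_2: the same lever at station 2. None can be turned anticlockwise. A tight one hardly moves: its end gives a little (1 to 2 mm at 10 N, about 4 mm at 20 N, play included) and springs back to within 1 mm
- lever_3: the same lever at station 3. Exactly one of the three is loose, any of them, and they look alike. Pushed at its end the loose one starts to turn at 4 to 5 N, drags on at about that force for some 30 to 50 degrees, then stops as firmly as a tight one; it stays where it is left
- tip_1 (a point): point in the white end of lever 1, 68 mm from its screw axis, 57 mm above the desk; axes as the lever's
- tip_2 (a point): point in the white end of lever 2, 68 mm from its screw axis, 57 mm above the desk; axes as the lever's
- tip_3 (a point): point in the white end of lever 3, 68 mm from its screw axis, 57 mm above the desk; axes as the lever's
- post_1 (a point): foot of station 1's tag post, on its axis at the plate's top, 15 mm above the desk
- post_2 (a point): foot of station 2's tag post, on its axis at the plate's top, 15 mm above the desk
- post_3 (a point): foot of station 3's tag post, on its axis at the plate's top, 15 mm above the desk
- ring: loose orange plastic marker ring, 46 mm outside, 26 mm bore, 26 mm high, 40 g, standing flat on the desk at the start. Origin at the centre of its underside, z up along the bore. On a post its underside rests on the plate
- mug: bystander: blue mug, 80 mm across with a handle, 95 mm high; origin under its centre
- bodypack: bystander: black bodypack transmitter standing upright, 65 x 24 x 95 mm with a 30 mm stub aerial; origin under its centre
- batteries: bystander: red and white battery carton, 60 x 45 x 30 mm; origin under its centre
Things that resemble listed ones, but are neither listed nor needed, are in the scene too. Of the things shaped like the ring, the orange one is meant.

How it is judged:
By the outcome, as a careful person would: the job done as asked, in the order asked, and still so for the second after the job is handed in, with the robot touching nothing.
It also fails if it takes over 72 s, if anything falls off the work surface, if the arm or the gripper's body presses on something with over 40 N, if the wrist force passes 120 N, or if a joint passes its speed limit or range.

## Working session

There is one attempt and no reset: what is moved stays moved. The work goes in short steps, Python scripts to look and compute and a shell command to move; the robot and the scene stay as the last step left them, time stands still between calls to the robot, and variables do not carry over. Pictures are saved under pics/ and viewed, about 8 in all and at most 12, crops included, and the job is handed in when it is done.

```bash
ls; mkdir -p pics; cat > h.py <<'E'
import numpy as np, cv2
from scipy.spatial.transform import Rotation as R
from workcell import bot
def cam(n):
    o=bot.get_obs(); p,d=bot.camera(n); return o,p,d
def save(p,f): cv2.imwrite('pics/'+f,cv2.cvtColor(p,cv2.COLOR_RGB2BGR))
def world(n,uv,z,o=None):
    """pixels (col,row) and depth -> world"""
    m=bot.camera_model(n); uv=np.array(uv,float).reshape(-1,1,2); z=np.array(z,float).reshape(-1,1)
    K=np.array([[m['fx'],0,m['cx']],[0,m['fy'],m['cy']],[0,0,1]])
    u=cv2.undistortPoints(uv,K,np.array([m['k1'],0,0,0.])).reshape(-1,2)
    c=np.c_[u*z,z]
    if 'rvec' in m:
        Rm=cv2.Rodrigues(np.array(m['rvec'],float))[0]; return (c-np.array(m['tvec']).ravel())@Rm
    T=np.array(m['tool_from_camera']); t=c@T[:3,:3].T+T[:3,3]
    return t@R.from_euler('xyz',o['tcp_rot'],degrees=True).as_matrix().T+o['ee_pos']
def cloud(n,mask,d,o=None):
    r,c=np.nonzero(mask&(d>0)); return world(n,np.c_[c,r],d[r,c],o)
E
python3 - <<'E'
from h import *
print(bot.get_obs())
o,p,d=cam('top'); save(p,'top.png')
for l in ['bar','lever_1','tip_1','post_1','ring','mug','bodypack','batteries']:
    for x in bot.regions_of('top',l):
        w=cloud('top',x['pixels'],d); print(l,round(x['conf'],2),np.round(x['point']),x['pixels'].sum(),np.round(np.median(w,0),3),np.round(np.percentile(w,[2,98],axis=0),3).tolist())
o,p,d=cam('scene'); save(p,'scene.png')
E
```

```text
pics
{'time': 0.0, 'q': array([-7.36817432e+01,  5.00930493e+00,  1.00334158e+01,  9.50990050e+01,
        2.04552814e-03,  9.00012566e+01]), 'qd': array([-0.01117391,  0.10307735,  0.09051005,  0.00284315,  0.08053174,
        0.00976623]), 'joint_efforts': array([ 5.96605914e-04, -5.20390248e+01,  4.64801717e+01,  1.64824032e-02,
        3.10076564e-05, -2.91398692e-07]), 'ee_pos': array([ 0.15447897, -0.52761647,  0.23059099]), 'tcp_rot': array([-8.99979561e+01,  7.48941342e-02, -7.36829997e+01]), 'wrist_force': array([ 0.27537392,  0.06412452, -0.33122777]), 'torque': array([ 0.03240086, -0.00292764, -0.03217361]), 'opening': 0.08543979261350361}
bar 0.73 [208. 253.] 9845 [0.61  0.011 0.017] [[0.513, -0.166, 0.009], [0.786, 0.198, 0.067]]
lever_1 0.76 [196. 206.] 220 [0.64  0.144 0.065] [[0.596, 0.132, 0.014], [0.676, 0.161, 0.073]]
lever_1 0.67 [190. 301.] 126 [ 0.647 -0.115  0.066] [[0.589, -0.128, 0.058], [0.665, -0.104, 0.074]]
lever_1 0.44 [194. 254.] 196 [0.641 0.014 0.065] [[0.589, 0.002, 0.045], [0.672, 0.026, 0.073]]
tip_1 0.75 [191. 301.] 169 [ 0.641 -0.115  0.066] [[0.
[... 515 characters left out ...]
0.032]]
ring 0.68 [238. 354.] 122 [ 0.521 -0.264  0.027] [[0.504, -0.282, 0.016], [0.542, -0.243, 0.033]]
ring 0.62 [295. 385.] 147 [ 0.376 -0.348  0.027] [[0.359, -0.368, 0.009], [0.398, -0.329, 0.034]]
mug 0.87 [286. 136.] 1061 [0.412 0.339 0.04 ] [[0.362, 0.29, 0.001], [0.452, 0.368, 0.099]]
bodypack 0.67 [168. 392.] 423 [ 0.687 -0.367  0.092] [[0.658, -0.387, 0.014], [0.718, -0.354, 0.119]]
bodypack 0.46 [192. 301.] 171 [ 0.641 -0.115  0.066] [[0.585, -0.128, 0.059], [0.665, -0.104, 0.074]]
bodypack 0.33 [206. 252.] 9894 [0.61  0.012 0.017] [[0.512, -0.166, 0.006], [0.79, 0.197, 0.067]]
batteries 0.69 [204. 430.] 440 [ 0.605 -0.477  0.031] [[0.575, -0.509, 0.001], [0.636, -0.454, 0.037]]
```

```bash
python3 - <<'E'
import cv2
p=cv2.imread('pics/top.png'); c=cv2.resize(p[150:320,110:450],(800,400),interpolation=cv2.INTER_CUBIC)
cv2.imwrite('pics/topc.png',c)
E
```

```text
(no output)
```

View pics/topc.png

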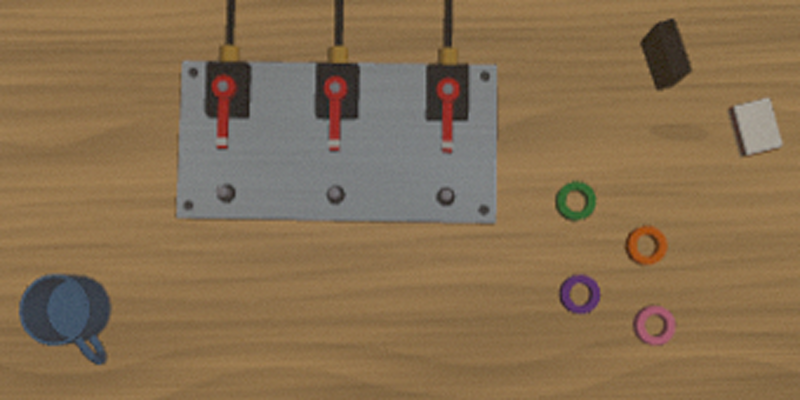

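View pics/scene.png

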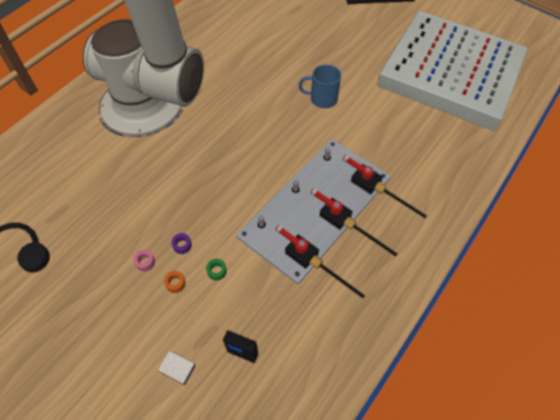

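Rings in the crop: green (576,200), orange (647,245), purple (580,294), pink (655,326). The orange one fits the task and sits at top-camera pixel (385,254), world (0.472,-0.345). The plate has its levers pointing toward the robot; station 1 is the right-hand one (crop column 447). Next I'll fit the bar pose.

```bash
python3 - <<'E'
from h import *
o,p,d=cam('top')
m=bot.regions_of('top','bar')[0]['pixels']
m=cv2.morphologyEx(m.astype(np.uint8),cv2.MORPH_CLOSE,np.ones((5,5)))>0
m2=m.copy()
w=world('top',np.argwhere(m)[:,::-1],d[m]); 
# plate pixels only, intersect rays w/ z=.015
k=(abs(w[:,2]-.015)<.008); pl=w[k]
r=cv2.minAreaRect(pl[:,:2].astype(np.float32)); print('rect',r, 'z',np.median(pl[:,2]))
hsv=cv2.cvtColor(p,cv2.COLOR_RGB2HSV).astype(int)
red=((hsv[...,0]<6)|(hsv[...,0]>174))&(hsv[...,1]>150)&(hsv[...,2]>80)
n,l,s,c=cv2.connectedComponentsWithStats(red.astype(np.uint8))
for i in range(1,n):
    if s[i,4]>40:
        x=cloud('top',l==i,d); x=x[x[:,2]>.045]; 
        if len(x): print(s[i],np.round(np.median(x,0),4),np.round([x.min(0),x.max(0)],3).tolist())
# tags posts
for v in w[(w[:,2]>.035)&(w[:,0]<.57)]: print(np.round(v,3))
org=(hsv[...,0]>6)&(hsv[...,0]<14)&(hsv[...,1]>200)
n,l,s,c=cv2.connectedComponentsWithStats(org.astype(np.uint8))
for i in range(1,n):
    if 40<s[i,4]<400:
        x=cloud('top',l==i,d); x=x[x[:,2]>.02]; print('org',c[i],np.round(x.mean(0),4),np.round([x.min(0),x.max(0)],3).tolist())
E
```

```text
rect ((0.6052991151809692, 0.016924366354942322), (0.37956151366233826, 0.19065633416175842), 87.8426513671875) z 0.016112147389099774
[200 182  11  26 132] [0.653  0.1421 0.0652] [[0.61, 0.13, 0.045], [0.683, 0.155, 0.072]]
[248 182  10  27 124] [0.6439 0.014  0.0656] [[0.603, -0.0, 0.046], [0.679, 0.024, 0.073]]
[295 183  10  27 119] [ 0.6389 -0.1153  0.0655] [[0.597, -0.129, 0.046], [0.672, -0.103, 0.072]]
[ 0.425 -0.075  1.409]
[ 0.425 -0.075  1.409]
[ 0.425 -0.075  1.409]
[ 0.425 -0.075  1.409]
[ 0.425 -0.075  1.409]
[ 0.425 -0.075  1.409]
[ 0.425 -0.075  1.409]
[ 0.425 -0.075  1.409]
[ 0.425 -0.075  1.409]
[ 0.425 -0.075  1.409]
[ 0.425 -0.075  1.409]
[ 0.425 -0.075  1.409]
[ 0.425 -0.075  1.409]
[ 0.425 -0.075  1.409]
[ 0.425 -0.075  1.409]
[ 0.425 -0.075  1.409]
[ 0.425 -0.075  1.409]
[ 0.425 -0.075  1.409]
[ 0.425 -0.075  1.409]
[ 0.425 -0.075  1.409]
[ 0.425 -0.075  1.409]
[ 0.425 -0.075  1.409]
[ 0.425 -0.075  1.409]
[ 0.425 -0.075  1.409]
[ 0.425 -0.075  1.409]
[ 0.425 -0.075  1.409]
[ 0.425 -0.075  1.409]
[ 0.425 -0.075  1.409]
[ 0.425 -0.075  1.409]
[ 0.425 -0.075  1.40
[... 1067 characters left out ...]
7 0.017 0.049]
[0.537 0.014 0.053]
[0.538 0.012 0.035]
[ 0.534 -0.105  0.049]
[ 0.534 -0.108  0.051]
[ 0.534 -0.111  0.047]
[ 0.533 -0.113  0.053]
[ 0.534 -0.116  0.05 ]
[0.534 0.022 0.053]
[0.534 0.019 0.052]
[0.535 0.017 0.048]
[0.535 0.015 0.043]
[ 0.425 -0.075  1.409]
[ 0.531 -0.105  0.052]
[ 0.532 -0.108  0.044]
[ 0.531 -0.111  0.052]
[ 0.531 -0.114  0.045]
[ 0.531 -0.116  0.049]
[ 0.425 -0.075  1.409]
[ 0.529 -0.108  0.047]
[ 0.529 -0.111  0.046]
[ 0.528 -0.113  0.051]
[ 0.425 -0.075  1.409]
[ 0.425 -0.075  1.409]
[ 0.425 -0.075  1.409]
[ 0.425 -0.075  1.409]
[ 0.425 -0.075  1.409]
org [384.40384615 253.91346154] [ 0.4715 -0.3438  0.0277] [[0.452, -0.365, 0.02], [0.493, -0.323, 0.035]]
```

```bash
python3 -m jog '[[1,1.4,1.25,-0.2,0,0,1.2],[1,2.8,2.5,-0.4,0,0,2.4],[1,4.2,3.75,-0.6,0,0,3.6],[1,5.6,5,-0.8,0,0,4.8],[1,7,6.25,-1,0,0,6]]' 40; python3 -m jog '[[1,1.4,1.25,-0.2,0,0,1.2],[1,2.8,2.5,-0.4,0,0,2.4],[1,4.2,3.75,-0.6,0,0,3.6],[1,5.6,5,-0.8,0,0,4.8],[1,7,6.25,-1,0,0,6]]'
```

```text
time: 1.1
ee_pos: [0.3306, -0.3702, 0.2063]
tcp_rot: [-90.0, -0.0, -43.5]
wrist_force: [0.1, -1.2, -0.2]
opening: 0.0128
time: 1.6
ee_pos: [0.5058, -0.2137, 0.1813]
tcp_rot: [-90.0, -0.0, -13.4]
wrist_force: [0.4, -0.4, 1.0]
opening: -0.0
```

```bash
python3 -m jog '[[1,1.6,1.0,0,0,0,1.15],[1,3.2,2.4,0,0,0,2.3],[1,3.2,2.4,0,0,0,2.3],[1,3.2,2.4,0,0,0,2.3]]'; python3 - <<'E'
from h import *
o,p,d=cam('wrist'); save(p,'w1.png'); print(o['ee_pos'],o['tcp_rot'],o['wrist_force'])
hsv=cv2.cvtColor(p,cv2.COLOR_RGB2HSV).astype(int)
red=((hsv[...,0]<6)|(hsv[...,0]>174))&(hsv[...,1]>150)&(hsv[...,2]>80)
n,l,s,c=cv2.connectedComponentsWithStats(red.astype(np.uint8))
for i in range(1,n):
    if s[i,4]>100:
        x=cloud('wrist',l==i,d,o); x=x[x[:,2]>.045]
        if len(x): print(s[i],np.round(np.median(x,0),4),np.round([x.min(0),x.max(0)],3).tolist())
E
```

```text
time: 2.0
ee_pos: [0.585, -0.1543, 0.1806]
tcp_rot: [-90.0, 0.1, -2.1]
wrist_force: [-0.2, -1.1, -0.5]
opening: -0.0003
[ 0.58500235 -0.15432548  0.18059722] [-8.99923576e+01  7.05179527e-02 -2.09127183e+00] [-0.15940049 -1.09243981 -0.46876027]
[ 293  131   95   38 1853] [ 0.6396 -0.1135  0.0641] [[0.596, -0.134, 0.045], [0.672, -0.102, 0.068]]
```

View pics/w1.png

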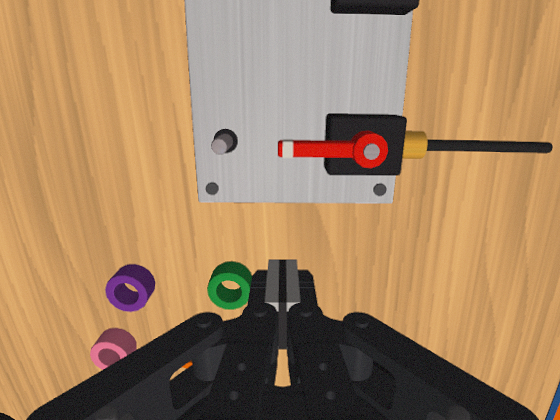

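The picture shows lever 1 (white end at 287,149) with post 1 (222,143) in front and the shut fingers at (283,280), which agrees with the bar fit. Now down beside lever 1.

```bash
python3 -m jog '[[1,0,0,-1.5,0,0,0],[1,0,0,-3.2,0,0,0],[1,0.1,0.2,-4.8,0,0,0],[1,0.1,0.4,-5.5,0,0,0],[1,0.1,0.4,-5.5,0,0,0]]'; python3 -m jog '[[1,0,0.1,0,0,0,0],[1,0,0.2,0,0,0,0],[1,0,0.2,0,0,0,0]]';python3 -m jog '[[1,0,0.1,0,0,0,0],[1,0,0.1,0,0,0,0]]'
```

```text
time: 2.55
ee_pos: [0.5843, -0.1459, 0.0411]
tcp_rot: [-90.0, 0.3, -2.3]
wrist_force: [-0.4, -0.5, 1.1]
opening: -0.0001
time: 2.85
ee_pos: [0.5878, -0.1407, 0.0457]
tcp_rot: [-90.0, -0.2, -2.2]
wrist_force: [0.0, -0.7, -0.2]
opening: -0.0003
time: 3.05
ee_pos: [0.5873, -0.1377, 0.0444]
tcp_rot: [-90.0, -0.0, -2.2]
wrist_force: [0.7, -0.1, 0.4]
opening: -0.0001
```

```bash
python3 -m jog '[[1,0,0.1,0,0,0,0],[1,0,0.2,0,0,0,0],[1,0,0.2,0,0,0,0]]';python3 -m jog '[[1,0,0.08,0,0,0,0],[1,0,0.08,0,0,0,0]]'; python3 -m jog '[[1,0,0.06,0,0,0,0],[1,0,0.06,0,0,0,0]]'
```

```text
time: 3.35
ee_pos: [0.587, -0.1324, 0.0437]
tcp_rot: [-90.0, 0.0, -2.2]
wrist_force: [0.4, -0.8, -0.4]
opening: -0.0002
time: 3.55
ee_pos: [0.587, -0.1306, 0.0437]
tcp_rot: [-90.0, 0.0, -2.2]
wrist_force: [-1.1, -0.0, -0.5]
opening: -0.0003
time: 3.75
ee_pos: [0.587, -0.1295, 0.0438]
tcp_rot: [-90.0, -0.0, -2.2]
wrist_force: [-0.6, -1.6, 0.2]
opening: -0.0
```

```bash
python3 -m jog '[[1,0,0.04,0,0,0,0],[1,0,0.04,0,0,0,0]]'; python3 -m jog '[[1,0,0.04,0,0,0,0],[1,0,0.04,0,0,0,0]]'
```

```text
time: 3.95
ee_pos: [0.587, -0.1287, 0.0438]
tcp_rot: [-90.0, -0.0, -2.2]
wrist_force: [-0.2, -4.6, 0.0]
opening: 0.0003
time: 4.15
ee_pos: [0.587, -0.1278, 0.0438]
tcp_rot: [-90.1, 0.0, -2.2]
wrist_force: [-0.2, -5.7, 0.5]
opening: -0.0003
```

```bash
python3 -m jog '[[1,0,0.04,0,0,0,0],[1,0,0.04,0,0,0,0]]'; python3 -m jog '[[1,0,0.03,0,0,0,0],[1,0,0.03,0,0,0,0]]'
```

```text
time: 4.35
ee_pos: [0.5869, -0.1272, 0.0438]
tcp_rot: [-90.1, 0.0, -2.2]
wrist_force: [-1.0, -6.4, -0.2]
opening: -0.0001
time: 4.55
ee_pos: [0.587, -0.1267, 0.0438]
tcp_rot: [-90.1, 0.0, -2.2]
wrist_force: [-0.3, -8.8, -1.1]
opening: -0.0003
```

```bash
python3 -m jog '[[1,0,0.03,0,0,0,0],[1,0,0.03,0,0,0,0]]'; python3 -m jog '[[1,0,-0.5,0,0,0,0],[1,0,-0.8,2,0,0,0],[1,0,-0.8,3.2,0,0,0]]'
```

```text
time: 4.75
ee_pos: [0.5869, -0.1262, 0.0438]
tcp_rot: [-90.2, 0.0, -2.3]
wrist_force: [-0.3, -10.4, -2.0]
opening: 0.0002
time: 5.05
ee_pos: [0.587, -0.1456, 0.1258]
tcp_rot: [-89.9, -0.0, -2.2]
wrist_force: [0.6, -0.2, 0.9]
opening: -0.0001
```

```bash
python3 -m jog '[[1,0.1,1.9,0,0,0,0],[1,0.2,3.8,0,0,0,0],[1,0.2,5.2,-0.6,0,0,0],[1,0.2,5.4,-2.4,0,0,0],[1,0.2,5.4,-3.2,0,0,0]]'; python3 -m jog '[[1,0,0.1,0,0,0,0],[1,0,0.2,0,0,0,0],[1,0,0.3,0,0,0,0],[1,0,0.3,0,0,0,0]]'
```

```text
time: 5.55
ee_pos: [0.5908, -0.0081, 0.0406]
tcp_rot: [-89.9, 0.2, -2.0]
wrist_force: [0.3, 0.8, -1.1]
opening: 0.0001
time: 5.95
ee_pos: [0.593, -0.0023, 0.0455]
tcp_rot: [-90.0, -0.1, -2.2]
wrist_force: [0.4, -0.7, 0.4]
opening: -0.0
```

```bash
python3 -m jog '[[1,0,0.06,0,0,0,0],[1,0,0.06,0,0,0,0]]'; python3 -m jog '[[1,0,0.05,0,0,0,0],[1,0,0.05,0,0,0,0]]'
```

```text
time: 6.15
ee_pos: [0.5923, -0.0008, 0.0444]
tcp_rot: [-90.0, -0.1, -2.2]
wrist_force: [0.3, 0.1, -0.9]
opening: 0.0
time: 6.35
ee_pos: [0.5921, 0.0003, 0.0439]
tcp_rot: [-90.0, -0.0, -2.2]
wrist_force: [0.1, -0.2, -0.1]
opening: -0.0
```

```bash
python3 -m jog '[[1,0,0.04,0,0,0,0],[1,0,0.04,0,0,0,0]]'; python3 -m jog '[[1,0,0.04,0,0,0,0],[1,0,0.04,0,0,0,0]]';  python3 -m jog '[[1,0,0.04,0,0,0,0],[1,0,0.04,0,0,0,0]]'
```

```text
time: 6.55
ee_pos: [0.5921, 0.001, 0.0439]
tcp_rot: [-90.0, -0.0, -2.2]
wrist_force: [-1.1, -4.4, 0.2]
opening: 0.0002
time: 6.75
ee_pos: [0.592, 0.0023, 0.0438]
tcp_rot: [-90.0, -0.0, -2.2]
wrist_force: [-0.4, -4.6, 1.1]
opening: -0.0007
time: 6.95
ee_pos: [0.592, 0.0035, 0.0438]
tcp_rot: [-90.0, -0.0, -2.2]
wrist_force: [0.7, -3.5, 0.9]
opening: -0.0002
```

```bash
python3 -m jog '[[1,0,0.04,0,0,0,0],[1,0,0.04,0,0,0,0]]'; python3 -m jog '[[1,0,0.03,0,0,0,0],[1,0,0.03,0,0,0,0]]'
```

```text
time: 7.15
ee_pos: [0.592, 0.0045, 0.0438]
tcp_rot: [-90.0, 0.0, -2.2]
wrist_force: [-1.2, -3.3, 2.7]
opening: -0.0
time: 7.35
ee_pos: [0.592, 0.0053, 0.0438]
tcp_rot: [-90.0, 0.0, -2.2]
wrist_force: [-0.5, -2.6, 1.3]
opening: 0.0004
```

Lever 2 is loose: it drags at about 4 N over 5 mm, while lever 1 rose to 10 N in 3 mm. Next, a table of the swing arc.

```bash
python3 - <<'E'
import numpy as np
a=np.array([.6603,.0149]); 
def P(t):
    r=np.radians(-2.2-t); c,s=np.cos(r),np.sin(r); return a+np.array([[c,-s],[s,c]])@[-.068,-.0157]
cur=np.array([.592,.0055])
for t in range(0,61,3):
    p=P(t); print(t,np.round(p,4),np.round((p-cur)/.025,2),'turn',-t/5)
E
```

```text
0 [0.5917 0.0018] [-0.01 -0.15] turn 0.0
3 [0.5912 0.0054] [-0.03 -0.  ] turn -0.6
6 [0.5908 0.0091] [-0.05  0.14] turn -1.2
9 [0.5905 0.0127] [-0.06  0.29] turn -1.8
12 [0.5905 0.0164] [-0.06  0.43] turn -2.4
15 [0.5907 0.02  ] [-0.05  0.58] turn -3.0
18 [0.5911 0.0236] [-0.04  0.73] turn -3.6
21 [0.5916 0.0273] [-0.02  0.87] turn -4.2
24 [0.5924 0.0308] [0.01 1.01] turn -4.8
27 [0.5933 0.0344] [0.05 1.15] turn -5.4
30 [0.5944 0.0379] [0.1  1.29] turn -6.0
33 [0.5957 0.0413] [0.15 1.43] turn -6.6
36 [0.5972 0.0446] [0.21 1.56] turn -7.2
39 [0.5988 0.0479] [0.27 1.7 ] turn -7.8
42 [0.6006 0.0511] [0.34 1.82] turn -8.4
45 [0.6026 0.0541] [0.42 1.95] turn -9.0
48 [0.6047 0.0571] [0.51 2.06] turn -9.6
51 [0.607  0.0599] [0.6  2.18] turn -10.2
54 [0.6094 0.0627] [0.7  2.29] turn -10.8
57 [0.612  0.0653] [0.8  2.39] turn -11.4
60 [0.6147 0.0677] [0.91 2.49] turn -12.0
```

```bash
python3 -m jog '[[1,-0.05,0.14,0,0,0,-1.2],[1,-0.06,0.36,0,0,0,-2.1],[1,-0.05,0.58,0,0,0,-3],[1,-0.03,0.8,0,0,0,-3.9],[1,0.01,1.01,0,0,0,-4.8]]'
```

```text
time: 7.85
ee_pos: [0.5924, 0.0305, 0.0438]
tcp_rot: [-90.0, -0.0, -26.4]
wrist_force: [2.2, -5.0, 0.7]
opening: 0.0
```

```bash
python3 -m jog '[[1,0.02,0.09,0,0,0,-0.4],[1,0.04,0.14,0,0,0,-0.6],[1,0.04,0.14,0,0,0,-0.6]]'; python3 -m jog '[[1,0.03,0.09,0,0,0,-0.4],[1,0.05,0.14,0,0,0,-0.6],[1,0.05,0.14,0,0,0,-0.6]]'
```

```text
time: 8.15
ee_pos: [0.5932, 0.0341, 0.0437]
tcp_rot: [-90.0, 0.0, -29.2]
wrist_force: [0.3, -2.6, 0.8]
opening: 0.0
time: 8.45
ee_pos: [0.5943, 0.0375, 0.0437]
tcp_rot: [-90.0, 0.0, -32.1]
wrist_force: [-1.2, -2.4, 1.8]
opening: -0.0
```

```bash
python3 -m jog '[[1,0.03,0.09,0,0,0,-0.4],[1,0.03,0.09,0,0,0,-0.4]]'
```

```text
time: 8.65
ee_pos: [0.5952, 0.0398, 0.0437]
tcp_rot: [-90.0, 0.0, -34.2]
wrist_force: [-1.3, -3.1, 1.6]
opening: 0.0001
```

```bash
python3 -m jog '[[1,0.03,0.09,0,0,0,-0.4],[1,0.03,0.09,0,0,0,-0.4]]'; python3 -m jog '[[1,0.04,0.09,0,0,0,-0.4],[1,0.04,0.09,0,0,0,-0.4]]'
```

```text
time: 8.85
ee_pos: [0.5961, 0.0419, 0.0438]
tcp_rot: [-90.0, -0.0, -36.1]
wrist_force: [-0.6, -3.4, 0.3]
opening: -0.0004
time: 9.05
ee_pos: [0.597, 0.0442, 0.0437]
tcp_rot: [-90.0, 0.0, -38.1]
wrist_force: [-0.0, -3.1, 1.1]
opening: 0.0003
```

```bash
python3 -m jog '[[1,0.04,0.09,0,0,0,-0.4],[1,0.04,0.09,0,0,0,-0.4]]'
```

```text
time: 9.25
ee_pos: [0.5979, 0.0461, 0.0437]
tcp_rot: [-90.0, -0.0, -40.1]
wrist_force: [-1.7, -4.4, 1.9]
opening: 0.0
```

```bash
python3 -m jog '[[1,0.04,0.08,0,0,0,-0.4],[1,0.04,0.08,0,0,0,-0.4]]'
```

```text
time: 9.45
ee_pos: [0.5985, 0.0475, 0.0435]
tcp_rot: [-90.1, -0.0, -42.1]
wrist_force: [-3.3, -8.5, 2.2]
opening: 0.0
```

```bash
python3 -m jog '[[1,0.02,0.02,0,0,0,0],[1,0.02,0.02,0,0,0,0]]';  python3 -m jog '[[1,0.02,0.02,0,0,0,0],[1,0.02,0.02,0,0,0,0]]'
```

```text
time: 9.65
ee_pos: [0.5986, 0.0477, 0.0435]
tcp_rot: [-90.2, 0.0, -42.1]
wrist_force: [-4.9, -9.6, 2.3]
opening: 0.0001
time: 9.85
ee_pos: [0.5988, 0.048, 0.0434]
tcp_rot: [-90.2, 0.0, -42.1]
wrist_force: [-7.3, -9.9, 3.3]
opening: 0.0003
```

```bash
python3 -m jog '[[1,0,0,0,0,0,0],[1,0,0,0,0,0,0],[1,0,0,0,0,0,0]]'; python3 -m jog '[[1,-0.3,-0.3,0,0,0,0],[1,-0.6,-0.7,0,0,0,0],[1,-0.6,-0.7,1.6,0,0,0],[1,-0.6,-0.7,3.4,0,0,0],[1,-0.6,-2.4,4.4,0,0,0]]'; python3 - <<'E'
from h import *
o,p,d=cam('wrist'); save(p,'w2.png'); print(o['ee_pos'],o['tcp_rot'])
hsv=cv2.cvtColor(p,cv2.COLOR_RGB2HSV).astype(int)
red=((hsv[...,0]<6)|(hsv[...,0]>174))&(hsv[...,1]>150)&(hsv[...,2]>80)
n,l,s,c=cv2.connectedComponentsWithStats(red.astype(np.uint8))
for i in range(1,n):
    if s[i,4]>300:
        x=cloud('wrist',l==i,d,o); x=x[(x[:,2]>.055)&(x[:,2]<.075)]; r=cv2.minAreaRect(x[:,:2].astype(np.float32)); print(s[i],r)
E
```

```text
time: 10.15
ee_pos: [0.5988, 0.048, 0.0435]
tcp_rot: [-90.2, 0.0, -42.1]
wrist_force: [-6.1, -10.3, 3.6]
opening: 0.0002
time: 10.65
ee_pos: [0.5856, -0.0082, 0.1575]
tcp_rot: [-89.8, -0.1, -41.9]
wrist_force: [0.4, -0.6, 0.0]
opening: 0.0
[ 0.58557606 -0.00817593  0.15752561] [-89.76006699  -0.11183383 -41.8630147 ]
[140   0  51  33 871] ((0.6216773390769958, 0.14479738473892212), (0.01195371150970459, 0.029176810756325722), 85.47359466552734)
[ 254   99  107   42 2295] ((0.6420338153839111, 0.026859909296035767), (0.02744101919233799, 0.07322771847248077), 56.298988342285156)
[ 367  227   89   68 2137] ((0.6327848434448242, -0.11360737681388855), (0.026553792878985405, 0.07339350879192352), 87.36747741699219)
```

View pics/w2.png

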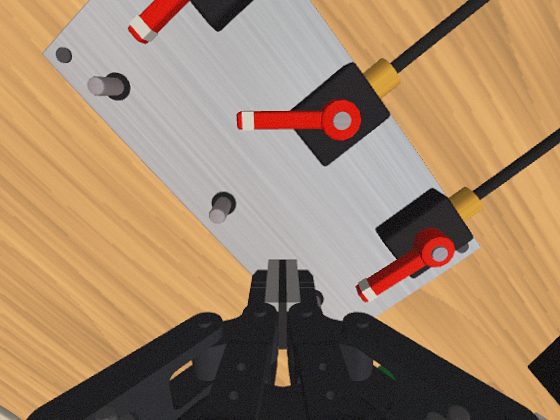

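Lever 2 (hub 342,120; end 246,121) now points about 37° clockwise of its neighbours; post 2 shows at (222,210). It pressed at about 12 N against the stop. Now to the orange ring.

```bash
python3 -m jog '[[0,-0.6,-1.7,0,0,0,0],[0,-1.2,-3.5,0,0,0,0],[0,-1.8,-5.3,0,0,0,0],[0,-2.4,-7.0,0,0,0,0],[0,-3,-8.8,0,0,0,0]]'; python3 -m jog '[[0,-0.5,-1.5,0,0,0,0],[0,-1,-3,0,0,0,0],[0,-1,-3,0,0,0,0]]'; python3 - <<'E'
from h import *
o,p,d=cam('wrist'); save(p,'w3.png'); print(o['ee_pos'],o['tcp_rot'],o['q'][5])
hsv=cv2.cvtColor(p,cv2.COLOR_RGB2HSV).astype(int)
for x in bot.regions_of('wrist','ring'):
    m=x['pixels']; w=cloud('wrist',m,d,o); t=w[abs(w[:,2]-.026)<.005]
    print(x['conf'],x['point'],np.median(hsv[m],0),len(t), cv2.minEnclosingCircle(t[:,:2].astype(np.float32)) if len(t) else '', np.round(np.median(t,0),4))
E
```

```text
time: 11.2
ee_pos: [0.5088, -0.2321, 0.1537]
tcp_rot: [-89.9, -0.0, -42.1]
wrist_force: [0.7, -0.1, -0.0]
opening: 0.0728
time: 11.5
ee_pos: [0.483, -0.3093, 0.1534]
tcp_rot: [-90.0, -0.0, -42.4]
wrist_force: [0.1, 1.2, 0.5]
opening: 0.0854
[ 0.4830002  -0.30930097  0.15337084] [-9.00082838e+01 -1.96321117e-02 -4.23845128e+01] 99.75576297305523
0.94 [293.9, 230.3] [173. 123. 164.] 1190 ((0.3790861964225769, -0.3490723669528961), 0.023640818893909454) [ 0.3806 -0.3478  0.0252]
0.75 [238.8, 300.3] [ 13. 243. 207.] 1395 ((0.4728308320045471, -0.343862920999527), 0.023133309558033943) [ 0.4735 -0.3429  0.0252]
0.73 [135.1, 281.0] [ 67. 194. 126.] 1759 ((0.52640300989151, -0.2638871967792511), 0.023092303425073624) [ 0.5274 -0.2632  0.0254]
0.59 [214.6, 190.5] [142. 159. 127.] 1408 ((0.4183812439441681, -0.26469090580940247), 0.02309008687734604) [ 0.4199 -0.2637  0.0251]
```

View pics/w3.png

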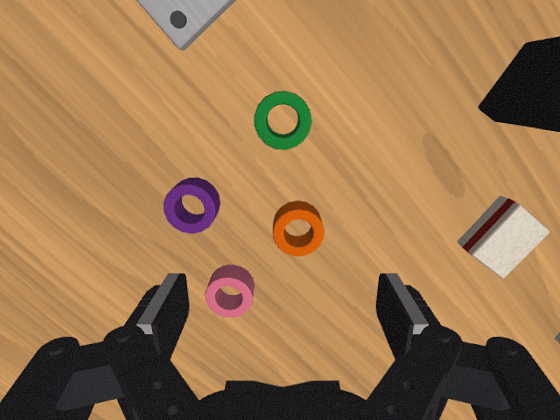

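Rings here: green (283,120), orange (299,229), purple (191,206), pink (230,291). The orange one (hue 13) measures 46 mm across at (0.4725,-0.3438) with its top at 25 mm. That agrees with the top camera.

```bash
python3 -m jog '[[0,-0.2,-0.7,-1,0,0,0],[0,-0.4,-1.4,-2,0,0,0],[0,-0.4,-1.4,-3.6,0,0,0],[0,-0.4,-1.4,-3.6,0,0,0],[0,-0.4,-1.4,-3.6,0,0,0]]'
```

```text
time: 12.1
ee_pos: [0.475, -0.3394, 0.0642]
tcp_rot: [-90.0, 0.1, -42.1]
wrist_force: [0.1, 0.8, 0.5]
opening: 0.0853
```

```bash
python3 -m jog '[[0,-0.05,-0.1,-1,0,0,0],[0,-0.1,-0.15,-2,0,0,0],[0,-0.1,-0.15,-2.45,0,0,0],[0,-0.1,-0.15,-2.45,0,0,0],[0,-0.1,-0.15,-2.45,0,0,0]]'
```

```text
time: 12.6
ee_pos: [0.4735, -0.3445, 0.0044]
tcp_rot: [-90.0, -0.1, -42.1]
wrist_force: [0.6, 0.1, 0.4]
opening: 0.0858
```

```bash
python3 -m jog '[[0.5,0,0,-0.08,0,0,0],[1,0,0,-0.08,0,0,0],[1,0,0,-0.08,0,0,0],[1,0,0,-0.08,0,0,0],[1,0,0,-0.08,0,0,0]]' 25; python3 -m jog '[[1,0,0,0,0,0,0],[1,0,0,0,0,0,0]]'
```

```text
time: 13.1
ee_pos: [0.4729, -0.3446, 0.0014]
tcp_rot: [-90.0, -0.1, -42.2]
wrist_force: [-0.7, 0.6, 5.9]
opening: 0.0448
time: 13.3
ee_pos: [0.4729, -0.3445, 0.0014]
tcp_rot: [-90.0, -0.1, -42.2]
wrist_force: [0.2, 0.7, 5.5]
opening: 0.0449
```

```bash
python3 -m jog '[[1,0,0,0.6,0,0,0],[1,0,0,1.5,0,0,0],[1,0,0,3.2,0,0,0],[1,0,0,4.4,0,0,0],[1,0,0,4.4,0,0,0]]'; python3 - <<'E'
from h import *
o,p,d=cam('wrist'); save(p,'w4.png'); print(o['ee_pos'],o['opening'])
hsv=cv2.cvtColor(p,cv2.COLOR_RGB2HSV)
m=cv2.inRange(hsv,(8,200,60),(18,255,255))>0; w=cloud('wrist',m,d,o)
print(m.sum(),np.round(np.percentile(w,[2,50,98],axis=0),4))
E
```

```text
time: 13.8
ee_pos: [0.4742, -0.3456, 0.1165]
tcp_rot: [-90.0, -0.4, -42.2]
wrist_force: [1.1, -0.9, -0.1]
opening: 0.045
[ 0.47423484 -0.34564154  0.11654648] 0.04495863197935642
8945 [[ 0.4557 -0.3655  0.1183]
 [ 0.477  -0.3438  0.1397]
 [ 0.4976 -0.3237  0.1414]]
```

View pics/w4.png

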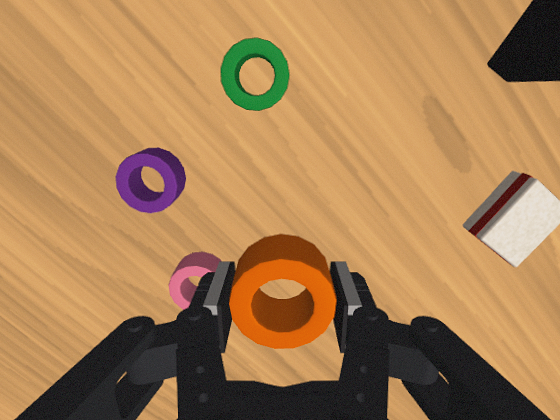

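The orange ring is held level between the pads (centre 283,300), its underside at TCP height. Now to post 2.

```bash
python3 -m jog '[[1,0.2,1.2,0,0,0,0],[1,0.5,3,0,0,0,0],[1,0.9,4.8,0,0,0,0],[1,1.2,6.6,0,0,0,0],[1,1.5,8.4,0,0,0,0]]'; python3 -m jog '[[1,0.4,1.8,0,0,0,0],[1,0.7,3.6,0,0,0,0],[1,1,5.2,0,0,0,0],[1,1,5.2,0,0,0,0],[1,1,5.2,0,0,0,0]]';python3 - <<'E'
from h import *
o,p,d=cam('wrist'); save(p,'w5.png'); print(o['ee_pos'],o['opening'])
hsv=cv2.cvtColor(p,cv2.COLOR_RGB2HSV)
m=cv2.inRange(hsv,(8,200,60),(18,255,255))>0; w=cloud('wrist',m,d,o)
w=w[w[:,2]>w[:,2].max()-.006]; print('ring',cv2.minEnclosingCircle(w[:,:2].astype(np.float32)))
w=cloud('wrist',np.ones(d.shape,bool),d,o); k=(abs(w[:,2]-.05)<.004)&(np.hypot(w[:,0]-.54,w[:,1]-.019)<.025); print('post',k.sum(),w[k].mean(0) if k.any() else '')
for c in [(.5453,.1493),(.5355,-.1105)]:
    k=(abs(w[:,2]-.05)<.004)&(np.hypot(w[:,0]-c[0],w[:,1]-c[1])<.02); print('post',k.sum(),w[k].mean(0) if k.any() else '')
E
```

```text
time: 14.35
ee_pos: [0.5095, -0.1325, 0.1097]
tcp_rot: [-90.0, 0.1, -42.2]
wrist_force: [1.0, -0.3, -1.1]
opening: 0.0447
time: 14.85
ee_pos: [0.5345, -0.0035, 0.1097]
tcp_rot: [-90.1, 0.1, -42.1]
wrist_force: [0.4, -1.0, -0.3]
opening: 0.0446
[ 0.53453042 -0.00353708  0.1097092 ] 0.04460309766292031
ring ((0.5359779596328735, -0.0041307550854980946), 0.023351401090621948)
post 341 [0.5423328  0.01968937 0.04880777]
post 503 [0.54751749 0.14794552 0.0487172 ]
post 0
```

View pics/w5.png

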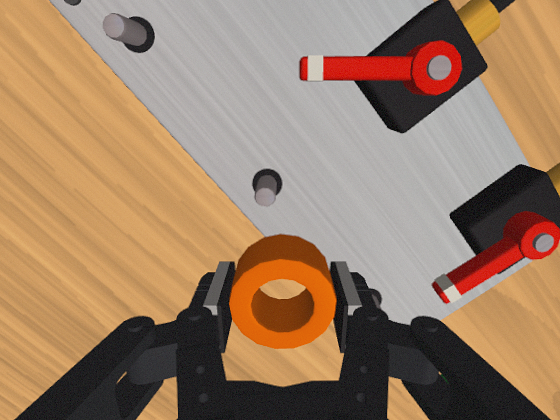

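The picture shows the ring in the jaws (283,300), post 2 ahead at (266,190) with its top at 49 mm, and lever 2's turned arm at upper right.

```bash
python3 -m jog '[[1,0.1,0.4,0,0,0,0],[1,0.2,0.92,-0.4,0,0,0],[1,0.2,0.92,-1.2,0,0,0],[1,0.2,0.92,-1.2,0,0,0],[1,0.2,0.92,-1.2,0,0,0]]'; python3 - <<'E'
from h import *
o,p,d=cam('wrist'); save(p[180:400,150:420],'w6.png'); print(o['ee_pos'],o['wrist_force'])
E
```

```text
time: 15.4
ee_pos: [0.5396, 0.0187, 0.0801]
tcp_rot: [-90.1, 0.1, -42.2]
wrist_force: [-0.5, 0.7, -0.5]
opening: 0.0448
[0.5396431  0.01868107 0.08009424] [-0.5052844   0.66165028 -0.46788792]
```

View pics/w6.png

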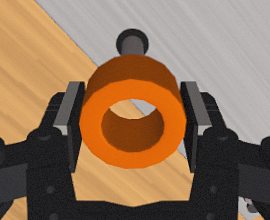

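The post's dark foot (132,42) is in line with the bore (133,120). It appears ahead only because the view is oblique. Lowering now.

```bash
python3 -m jog '[[1,0.03,0.03,-0.5,0,0,0],[1,0.03,0.03,-1,0,0,0],[1,0.03,0.03,-1.5,0,0,0],[1,0.03,0.03,-1.5,0,0,0]]'
```

```text
time: 15.85
ee_pos: [0.5394, 0.0193, 0.0404]
tcp_rot: [-90.1, 0.1, -42.2]
wrist_force: [-0.9, 0.1, -0.8]
opening: 0.0448
```

```bash
python3 -m jog '[[1,0,0,-0.4,0,0,0],[1,0,0,-0.75,0,0,0],[1,0,0,-0.9,0,0,0],[1,0,0,-0.9,0,0,0]]'
```

```text
time: 16.25
ee_pos: [0.5404, 0.0194, 0.0198]
tcp_rot: [-90.0, 0.0, -42.2]
wrist_force: [0.8, 0.1, 0.3]
opening: 0.0448
```

```bash
python3 -m jog '[[1,0,0,-0.05,0,0,0],[1,0,0,-0.08,0,0,0],[1,0,0,-0.08,0,0,0]]'
```

```text
time: 16.55
ee_pos: [0.5409, 0.0194, 0.0188]
tcp_rot: [-90.0, -0.0, -42.2]
wrist_force: [-1.3, 0.2, -0.9]
opening: 0.0446
```

```bash
python3 -m jog '[[1,0,0,-0.03,0,0,0],[1,0,0,-0.06,0,0,0],[1,0,0,-0.06,0,0,0]]'; python3 -m jog '[[0.6,0,0,0,0,0,0],[0.3,0,0,0,0,0,0],[0.2,0,0,0,0,0,0],[0.2,0,0,0,0,0,0],[0.2,0,0,0,0,0,0]]'
```

```text
time: 16.85
ee_pos: [0.5408, 0.0194, 0.017]
tcp_rot: [-90.0, 0.0, -42.2]
wrist_force: [0.1, -1.0, -0.5]
opening: 0.0451
time: 17.35
ee_pos: [0.5408, 0.0194, 0.0171]
tcp_rot: [-90.0, -0.0, -42.2]
wrist_force: [-0.6, -0.7, -0.7]
opening: 0.0682
```

```bash
python3 -m jog '[[0.2,0,0,0.5,0,0,0],[0.2,0,0,1.5,0,0,0],[0.2,0,0,3,0,0,0],[0.2,-1,-1,4.5,0,0,0],[0.2,-2.5,-2.5,5,0,0,0]]'; python3 -m jog '[[0.2,-1,-1.8,0,0,0,0],[0.2,-1,-2.2,0,0,0,0]]'; python3 - <<'E'
from h import *
o,p,d=cam('wrist'); save(p,'w7.png'); print(o['ee_pos'],o['opening'])
hsv=cv2.cvtColor(p,cv2.COLOR_RGB2HSV)
m=cv2.inRange(hsv,(8,200,60),(18,255,255))>0; w=cloud('wrist',m,d,o)
if len(w):
  print('z',np.percentile(w[:,2],[1,50,99])); t=w[abs(w[:,2]-.041)<.005]; print('ring',m.sum(),cv2.minEnclosingCircle(t[:,:2].astype(np.float32)),np.median(t[:,2]))
o,p,d=cam('top'); hsv=cv2.cvtColor(p,cv2.COLOR_RGB2HSV)
for l in ['mug','bodypack','batteries']:
    x=bot.regions_of('top',l)[0]; w=cloud('top',x['pixels'],d); print(l,np.round(np.median(w,0),3))
m=cv2.inRange(hsv,(6,200,60),(14,255,255))>0; m[:170]=0;m[240:]=0;m[:,:180]=0;m[:,330:]=0; w=cloud('top',m,d);print('ring top',m.sum(),np.round(np.median(w,0),3))
E
```

```text
time: 17.85
ee_pos: [0.4836, -0.039, 0.1452]
tcp_rot: [-89.8, -0.2, -42.0]
wrist_force: [-0.2, -0.8, -0.1]
opening: 0.0684
time: 18.05
ee_pos: [0.4554, -0.0968, 0.1428]
tcp_rot: [-90.0, -0.1, -42.3]
wrist_force: [1.4, 1.5, 0.2]
opening: 0.0687
[ 0.455425   -0.09675111  0.14280441] 0.0687263553227862
z [0.02085463 0.03999326 0.04194017]
ring 1560 ((0.539765477180481, 0.016440479084849358), 0.022093160077929497) 0.040153907942906616
mug [0.647 0.024 0.066]
bodypack [ 0.687 -0.366  0.091]
batteries [ 0.607 -0.476  0.031]
ring top 39 [0.54  0.013 0.043]
```

View pics/w7.png

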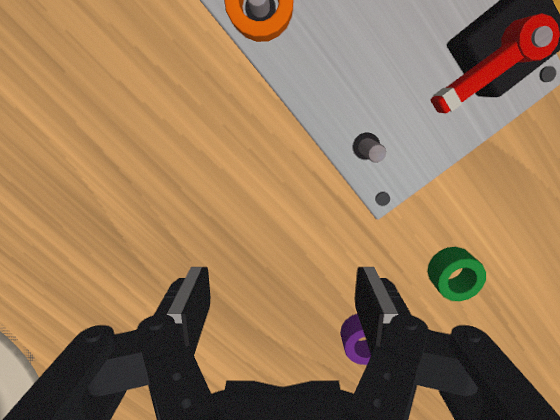

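The ring sits over post 2 (260,10) with its top at 40 mm, which is flat on the plate (41 mm expected). The mug query returned lever 2, so I'll check the mug against the first scene picture and then hand in.

```bash
python3 - <<'E'
from h import *
o,p,d=cam('scene')
a=cv2.imread('pics/scene.png')[60:112,295:348].astype(int); b=p[60:112,295:348,::-1].astype(int)
print('mug diff',abs(a-b).mean(), [(round(x['conf'],2),x['point']) for x in bot.regions_of('scene','mug')])
a=cv2.imread('pics/scene.png')[325:390,150:265].astype(int); b=p[325:390,150:265,::-1].astype(int)
print('pack/carton diff',abs(a-b).mean(),bot.get_obs()['time'])
bot.job_done()
E
```

```text
mug diff 2.960208030962748 [(0.6, [87.6, 323.2])]
pack/carton diff 3.6143589743589746 18.4
the job is handed in; nothing more can be done
```

The loose clamp was lever 2. I tightened it to its stop, set the orange ring over post 2, and handed the job in at 18.4 s.

- **Finding it:** lever 1 rose to about 10 N within 3 mm, so it is tight. Lever 2 gave at about 4 N and kept turning. I did not push lever 3, because exactly one lever is loose.
- **Tightening:** lever 2 swung about 37° to a firm stop, and I held it there at about 12 N. No force reading on a lever went above 13 N.
- **Ring:** the last wrist picture shows it around post 2. Its top is at 40 mm, where 41 mm is expected when flat on the plate. Its measured centre is about 3 mm from the post's axis, within the bore's slack.
- **Bystanders:** the carton and transmitter measured within 2 mm of where they started. The last search for the mug in the top camera wrongly returned lever 2. The scene camera still finds the mug at its starting spot, and that part of the picture is essentially unchanged.

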